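# Hold the drill press at depth for setting its stop

### The job

Help me set the depth stop of the bench drill press for through holes: grip the pine test strip that lies across its table, take it off and lay it flat on the open bench clear of the press. Then bring the feed lever down with the gripper until the depth pointer reads 35 mm, with the point of the drill bit 5 mm down in the table hole, and keep it there: finish while still holding the lever down against its return spring, so that I can lock the stop. Leave the other tools on the bench where they are.

Things in the scene. Friction and masses are not known exactly. Their poses are not given: they have to be found in the camera images.
- drill_press: green bench drill press, fixed to the bench, 320 mm high. Origin on the bench under the spindle axis, z up, front faces -x, feed lever on the -y side. Grey base x -90..150, y -90..90 mm; its top is the drill table, 35 mm above the bench, with a 22 mm hole at x = y = 0. Head and belt guard fill x -66..195, y -45..60 mm, from 156 to 315 mm up; a 44 mm column stands at x = 100
- quill (a joint): downward travel of the quill (spindle, chuck, 8 mm drill bit), m: 0 = fully up, at most 0.043. The red pointer on its depth rod shows it on the scale at the head's front (a mark every 5 mm, the 35 mm mark is red). Geared to the feed lever, 38 mm per rad: 35 mm takes 0.92 rad. A spring lifts it when the lever is let go
- bit_point (a point): lower point of the drill bit, on the spindle axis; 30 mm above the table top when the quill is up, moves with the quill
- table_hole (a point): centre of the table hole's mouth, on the table top 35 mm above the bench, straight under the bit
- feed_lever: steel feed lever, 11 mm rod with ball knob. Origin on its hinge axis at x 15, y -50, z 215 mm of the press's frame; the axis is the press's y. Up, the rod rises to the front 0.7 rad above level; it swings down round the front, to 0.22 rad below level at 35 mm of quill travel. Its frame turns with it, parallel to the press's when up. Needs about 5 N down at the knob at first, 9 N at 35 mm
- lever_knob (a point): centre of the black ball knob, 32 mm across, at the lever's end: 170 mm from the hinge axis, 98 mm to the press's -y side of the spindle axis, 325 mm above the bench when up, 178 mm at 35 mm of quill travel. Moves with the lever; the ball can turn between the fingers
- test_strip: loose pine strip 45 x 200 x 18 mm, about 90 g, two drilled holes. Origin at the centre of its underside, z up, y along its length. Lies flat on the press table over the hole, 12 mm under the bit; its +y end sticks out 70 to 90 mm past the table's +y edge, clear of the head
- claw_hammer: claw hammer, 326 mm long, lying on the bench at left front; origin at the centre of its underside, y along its length. Not to be moved.
- f_clamp: F-clamp, 272 x 92 x 24 mm, lying on the bench behind; origin at the centre of its underside, y along its bar. Not to be moved.
- tape_measure: yellow tape measure, 40 x 75 x 68 mm, on the bench at left; origin at the centre of its underside. Not to be moved.
- pliers_red: red-handled pliers, 175 x 32 x 14 mm, lying near the front edge of the bench; origin at the centre of its underside, y along its length. Not to be moved.

How it is judged:
On the way, in this order (a step that is already met when the one before it is completed fails the run):
1. the test strip is held in the fingers, clear of the press (contact force between test_strip and the fingers above 1 N and contact force between test_strip and drill_press below 0.05 N and height (world z) of test_strip above 0.005 m), for 0.2 s.
2. the test strip lies flat on the bench, let go, clear of the press (contact force between test_strip and the fingers below 0.05 N and contact force between test_strip and drill_press below 0.05 N and height (world z) of test_strip below 0.004 m and angle between test_strip's own z axis and vertical below 0.05 rad and linear speed of test_strip below 0.02 m/s), for 0.2 s.
3. the quill is held at 35 mm (value of joint quill between 0.033 and 0.037 m and contact force between feed_lever and the fingers above 1 N), for 0.5 s.
At the end, for the whole second after the job is handed in: The fingers hold the feed lever down so that the quill's travel stays between 33 and 37 mm (bit point 3 to 7 mm below the table top), and the test strip lies flat and still on the bench, touching neither the press nor the lever (all of step 3 and contact force between feed_lever and test_strip below 0.05 N and contact force between test_strip and drill_press below 0.05 N and height (world z) of test_strip between -0.004 and 0.004 m and angle between test_strip's own z axis and vertical below 0.05 rad and linear speed of test_strip below 0.02 m/s); the arm keeps its last pose, push and grip.
It fails at once if another tool on the bench is moved by more than 30 mm (distance of any of claw_hammer, f_clamp, tape_measure, pliers_red from where it was at the start of the episode above 0.03 m).
It also fails if it takes over 64 s, if anything falls off the work surface, if the arm or the gripper's body presses on something with over 40 N, if the wrist force passes 120 N, or if a joint passes its speed limit or range.

### The arm

A 6-joint arm with a two-finger parallel gripper is mounted at the origin on a cart in front of the work surface, level with it; the furniture and walls round the work are solid. World frame = base frame: x ahead of the robot, y to its left, z up, the work surface at z = 0. Lengths are in m, angles in rad, forces in N, time in s.
With the tool pointing down it reaches from about 0.35 to 0.85 m from the base axis. Payload 8.1 kg.
Tool frame: the origin (TCP) lies at the very end of the fingers, on their centre line; the grasp point (between the pads) lies 19 mm behind it; z points along the fingers, y is the line along which they close (so a half turn about z gives the same grasp; the last joint's range is limited). The gripper opens to 93 mm and grips with 3 to 60 N. Pads are 15 mm wide; open, the fingers measure 128 mm over their backs; the gripper's body (75 mm by 188 mm) begins 65 mm behind the grasp point.
Start: joints at [1.116, 0.13, 1.488, -0, 1.523, -0.085], TCP at [0.217, 0.559, 0.219] pointing down, gripper open.
Joint ranges: [-2.96, 2.96], [-0.89, 2.26], [0.02, 2.5], [-1.34, 4.48], [0, 2.73], [-2.66, 2.66]. Speed limits (rad/s): [2.39, 2.39, 2.79, 3.14, 3.14, 3.14].

### API

Orientations are given as a rotation vector (axis times angle).
In Python, from plant import robot gives the robot as it stands.
- The arm moves only by the tool play_rows, never from a script. Its argument "deltas" is one flat list of numbers, 5 for each row, row after row: the shift along the tool's x, y, z in mm, then the turn about the tool's z in degrees, then the finger opening in mm, from 0 to 93. A call has 1 to 10 rows; each row shifts and turns the commanded pose from where the row before left it, along the tool's axes as they then stand; what a row does not reach is not made up. A row lasts 1/12 s, in which the tool goes at most 41.7 mm and 7.16 degrees, less where a joint would pass 70% of its speed; a pose out of reach is approached as far as the arm can. A call with a gripper value outside its range is refused whole. The fingers move at their own pace and stop on an object; "newtons" is the grip in N (left out, the last holds). Time passes only in rows, so rows that do not move let the fingers close. It gives the time, the measured TCP pose, the force, the opening and the grip force at its end, in the units of the state.
- robot.read_state(): the state, without advancing time (a new reading comes with each control period).
- robot.read_camera(name): name is "side" or "top"; returns a dict with "pixels" (400x640x3 uint8, blue, green, red), "mtx" (3x3 intrinsics, pixels), "eye" and "rotation" of the camera in the world. Camera axes: x right, y up, looking along -z (the intrinsics and any distortion apply to the point x, -y, -z); pixel columns grow to the right and rows downward; lengths in m; the calibration is good to about 2 mm. A picture is of the moment at which its call begins. There is no depth.
- robot.close_job(): hands the job in; it is judged then, once.
The state is a dict: "t": time; "q": joint angles; "dq": joint speeds; "joint_torque": joint torques, N m; "tool_pos": TCP position; "orientation": TCP orientation; "force": force on the tool from outside, world axes, zero at the start; "wrist_torque": the same for the moment, N m; "opening": finger opening in m; "gripper_force": force on a finger pad.
Only numpy, scipy, OpenCV 4.12 (cv2) and the standard library are available. Lean on these libraries where they do the work, as an engineer would, in place of code of your own. Each camera call takes 0.05 s, during which the arm holds its last target. There are 200 camera calls.

## Working session

There is one attempt and no reset: what is moved stays moved. The work goes in short steps, Python scripts to look and compute and a tool call to move; the robot and the scene stay as the last step left them, time stands still between calls to the robot, and variables do not carry over. Pictures are saved under pics/ and viewed, at most 10 in all, crops included, and the job is handed in when it is done.

Besides the shell and the picture viewer there is one more tool, called after "Request:" as a command line: name --argument value ..., lists and objects as JSON in quotes. play_rows: Moves the arm, as the interface text tells. Its arguments: {"type":"object","properties":{"deltas":{"type":"array"},"newtons":{"type":"number"}},"required":["deltas"]}

```bash
mkdir -p pics; python3 - <<'E'
from plant import robot
import cv2,numpy as np
s=robot.read_state();print({k:np.round(v,3).tolist() for k,v in s.items()})
for n in("side","top"):
    c=robot.read_camera(n);cv2.imwrite(f"pics/{n}0.png",c["pixels"]);print(n,c["mtx"].tolist(),c["eye"],np.round(c["rotation"],4).tolist(),[k for k in c])
E
```

```text
{'t': 0.0, 'q': [1.116, 0.131, 1.489, -0.0, 1.523, -0.085], 'dq': [-0.0, -0.001, -0.0, 0.0, 0.001, -0.001], 'joint_torque': [-0.001, -55.987, -49.173, 0.077, 0.036, -0.0], 'tool_pos': [0.217, 0.559, 0.218], 'orientation': [-0.578, -3.088, 0.003], 'force': [1.118, -0.362, 0.352], 'wrist_torque': [0.031, 0.013, -0.024], 'gripper_force': 0.0, 'opening': 0.093}
side [[515.5106653493963, 0.0, 315.46499992273374], [0.0, 515.5106653493963, 205.78403705669342], [0.0, 0.0, 1.0]] [0.4767291  1.53576117 1.01705455] [0.045, -1.5635, -2.7166] ['pixels', 'mtx', 'eye', 'rotation']
top [[501.6806404343586, 0.0, 314.2771552875325], [0.0, 501.6806404343586, 201.11479713361953], [0.0, 0.0, 1.0]] [-0.49996026 -0.01051041  1.53388296] [0.5323, -0.4887, -1.3931] ['pixels', 'mtx', 'eye', 'rotation']
```

View pics/side0.png

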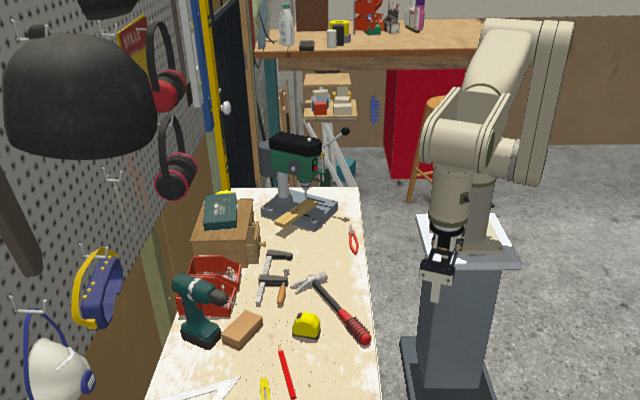

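View pics/top0.png

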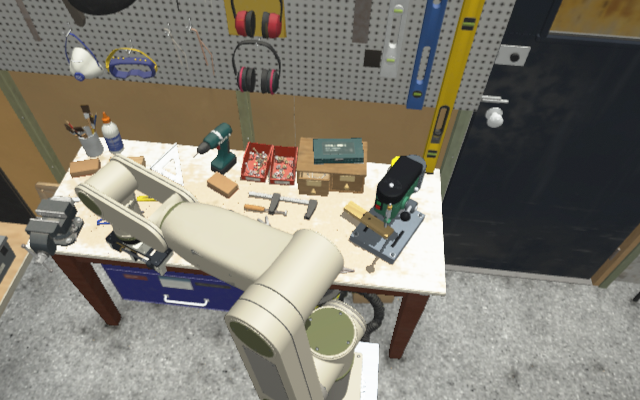

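The side view shows the press at about (300,190), the strip sticking out at (290,217), the pliers at (352,240), and the hammer, clamp and tape nearer the camera. In the top view the press is at (388,215), with its strip end at (357,213) and its knob near (371,268). I'll zoom in on both.

```bash
cat > h.py <<'E'
from plant import robot
import cv2,numpy as np
def cam(n):
    c=robot.read_camera(n);c["R"]=cv2.Rodrigues(np.array(c["rotation"],float))[0] if np.size(c["rotation"])==3 else np.array(c["rotation"]);return c
def ray(c,u,v):
    d=np.linalg.inv(c["mtx"])@[u,v,1];return np.array(c["eye"]),c["R"]@(d*[1,-1,-1])
def plane(c,u,v,z):
    e,d=ray(c,u,v);return e+d*(z-e[2])/d[2]
def proj(c,p):
    q=c["mtx"]@((c["R"].T@(np.array(p)-c["eye"]))*[1,-1,-1]);return q[:2]/q[2]
def tri(c1,p1,c2,p2):
    e1,d1=ray(c1,*p1);e2,d2=ray(c2,*p2)
    t=np.linalg.lstsq(np.c_[d1,-d2],e2-e1,rcond=None)[0];a,b=e1+d1*t[0],e2+d2*t[1]
    return (a+b)/2,np.linalg.norm(a-b)
def crop(c,x,y,w,h,f,name):
    cv2.imwrite(name,cv2.resize(c["pixels"][y:y+h,x:x+w],None,fx=f,fy=f,interpolation=cv2.INTER_CUBIC))
E
python3 - <<'E'
from h import *
s=cam("side");t=cam("top")
crop(s,245,115,130,100+45,4,"pics/s1.png");crop(t,330,145,110,140,4,"pics/t1.png")
E
```

```text
(no output)
```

View pics/s1.png

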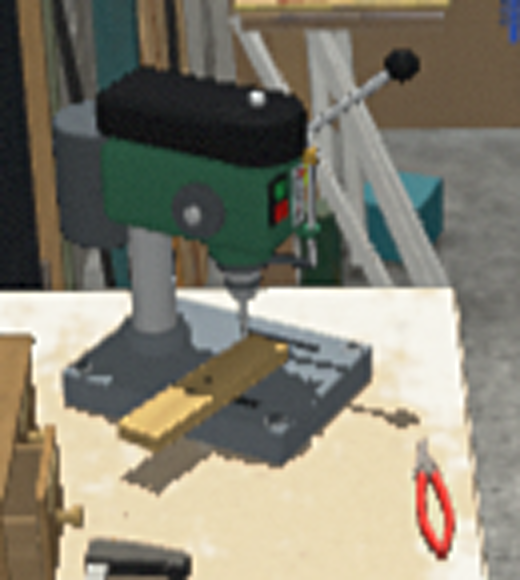

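View pics/t1.png

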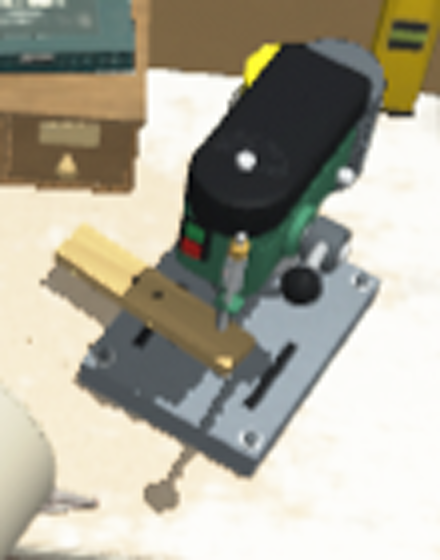

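```bash
python3 - <<'E'
from h import *
s=cam("side");t=cam("top")
S=lambda u,v:(245+u/4-.4,115+v/4-.4)
T=lambda u,v:(330+u/4-.4,145+v/4-.4)
print("knob",tri(s,S(402,65),t,T(302,285)))
for n,p in dict(tabL=(78,372),tabF=(248,463),tabR=(380,277)).items(): print("T",n,plane(t,*T(*p),.033).round(4))
for n,p in dict(front=(277,448),mR=(372,347),back=(65,370)).items(): print("S",n,plane(s,*S(*p),.035).round(4))
for n,p in dict(a=(78,226),b=(55,255),c=(228,366),d=(258,345)).items(): print("strip T",plane(t,*T(*p),.053).round(4))
for n,p in dict(a=(119,430),b=(151,440),c=(289,347)).items(): print("strip S",plane(s,*S(*p),.053).round(4))
print("plier S",[plane(s,*S(*p),.01).round(3) for p in((423,440),(442,555))])
print("box S",plane(s,*S(70,520),.04).round(3))
print("drawer box in T",[plane(t,*T(*p),0).round(3) for p in((135,190),(0,185))])
m=cv2.inRange(s["pixels"][115:165,325:360],(0,0,0),(45,45,45));M=cv2.moments(m,True);print("mask s",325+M['m10']/M['m00'],115+M['m01']/M['m00'],M['m00'])
E
```

```text
knob (array([ 0.42027527, -0.19089104,  0.321863  ]), np.float64(0.001505755812426595))
T tabL [ 0.5158 -0.0338  0.033 ]
T tabF [ 0.4391 -0.1879  0.033 ]
T tabR [ 0.6569 -0.3059  0.033 ]
S front [ 0.5348 -0.0081  0.035 ]
S mR [ 0.4476 -0.1876  0.035 ]
S back [ 0.7393 -0.1486  0.035 ]
strip T [ 0.6662 -0.0214  0.053 ]
strip T [ 0.6295 -0.0027  0.053 ]
strip T [ 0.5251 -0.1656  0.053 ]
strip T [ 0.5512 -0.1917  0.053 ]
strip S [ 0.6745 -0.0114  0.053 ]
strip S [0.6448 0.0056 0.053 ]
strip S [ 0.5265 -0.1574  0.053 ]
plier S [array([ 0.403, -0.059,  0.01 ]), array([0.394, 0.121, 0.01 ])]
box S [0.706 0.11  0.04 ]
drawer box in T [array([ 0.76 , -0.074,  0.   ]), array([0.75 , 0.058, 0.   ])]
mask s 345.078431372549 131.05882352941177 51.0
```

The crops put the knob at side (345,131) and top (405,216). The strip's +y end is at top (346,205), and the table's front corner is at top (392,260). Next I'll fit the press and strip poses and map the free bench.

```bash
python3 - <<'E'
from h import *
from scipy.optimize import least_squares
s=cam("side");t=cam("top")
S=lambda u,v:(245+u/4-.4,115+v/4-.4)
T=lambda u,v:(330+u/4-.4,145+v/4-.4)
def W(p,m):
    c,q=np.cos(p[2]),np.sin(p[2]);return [p[0]+c*m[0]-q*m[1],p[1]+q*m[0]+c*m[1],m[2]]
obs=[(s,S(402,65),(-115,-98,325)),(t,T(302,285),(-115,-98,325)),(t,T(380,280),(150,-90,35)),(t,T(248,465),(-90,-90,35)),(t,T(80,370),(-90,90,35)),
(s,S(372,347),(-90,-90,35)),(s,S(65,370),(150,90,35)),(s,S(244,335),(0,0,65))]
f=lambda p:np.concatenate([proj(c,W(p,np.array(m)/1000))-px for c,px,m in obs])
r=least_squares(f,[.57,-.16,-.48],loss='soft_l1');print("press",r.x,np.degrees(r.x[2]),f(r.x).round(1))
o2=[(t,T(78,226),(22.5,100)),(t,T(55,255),(-22.5,100)),(t,T(228,366),(-22.5,-100)),(t,T(258,345),(22.5,-100)),(s,S(119,430),(22.5,100)),(s,S(151,440),(-22.5,100)),(s,S(289,347),(-22.5,-100))]
g=lambda p:np.concatenate([proj(c,W(p,np.array([*m,53])/1000))-px for c,px,m in o2])
r2=least_squares(g,[.59,-.1,-.55],loss='soft_l1');print("strip",r2.x,np.degrees(r2.x[2]),g(r2.x).round(1))
print("strip in press", np.array([[np.cos(r.x[2]),np.sin(r.x[2])],[-np.sin(r.x[2]),np.cos(r.x[2])]])@(r2.x[:2]-r.x[:2]))
print("end40",W(r2.x,(0,.06,.053)))
for n,p in dict(clampTop=(263,252),clampR=(292,256),clampBot=(283,304),hamHead=(296,283),hamR=(327,276),hamEnd=(368,345),tape=(306,315),pl1=(350,225),pl2=(355,254),edgeA=(357,190),edgeB=(375,320),boxR=(262,245),boxB=(243,262)).items(): print(n,plane(s,*p,.01).round(3))
E
```

```text
press [ 0.56479088 -0.15587682 -0.48997992] -28.073781251971646 [ 1.1 -0.4 -0.6 -0.1  0.1 -0.6  1.6 -1.6 -0.1 -2.5  1.2 -0.7 -0.1  0.2
  1.   0.5]
strip [ 0.59904487 -0.09391254 -0.58838728] -33.71210811821146 [ 0.6 -1.4 -1.1 -1.5 -0.3  0.  -0.5 -2.6  0.7 -1.8  2.6 -0.6  0.5 -0.9]
strip in press [0.00106285 0.07079392]
end40 [np.float64(0.6323460813614569), np.float64(-0.04400232800103949), 0.053]
clampTop [0.705 0.11  0.01 ]
clampR [0.605 0.134 0.01 ]
clampBot [0.617 0.374 0.01 ]
hamHead [0.584 0.277 0.01 ]
hamR [0.488 0.243 0.01 ]
hamEnd [0.379 0.538 0.01 ]
tape [0.548 0.422 0.01 ]
pl1 [ 0.405 -0.057  0.01 ]
pl2 [0.395 0.125 0.01 ]
edgeA [ 0.366 -0.324  0.01 ]
edgeB [0.353 0.443 0.01 ]
boxR [0.713 0.069 0.01 ]
boxB [0.765 0.166 0.01 ]
```

Request:
play_rows --deltas '[0, 0, 0, 7, 93, 0, 0, 0, 7, 93, 0, 0, 0, 7, 93, 0, 0, 0, 7, 93, 0, 0, 0, 7, 93, 0, 0, 0, 7, 93, 0, 0, 0, 7, 93, 0, 0, 0, 7, 93, 0, 0, 0, 7, 93, 0, 0, 0, 7, 93]' --newtons 40

```text
t: 1.23
tool_pos: [0.2168, 0.5595, 0.2186]
orientation: [2.251, 2.192, -0.0]
force: [-0.9, -0.5, -0.4]
opening: 0.0932
gripper_force: 0.0
```

Request:
play_rows --deltas '[0, 0, 0, 7, 93, 0, 0, 0, 7, 93, 0, 0, 0, 7, 93, 0, 0, 0, 7, 93, 0, 0, 0, 5, 93, 0, 0, 0, 0, 93, 0, 0, 0, 0, 93]'

```text
t: 1.82
tool_pos: [0.2168, 0.5594, 0.2186]
orientation: [2.774, 1.474, 0.0]
force: [0.0, 0.2, -0.1]
opening: 0.0929
gripper_force: 0.0
```

```bash
cat >> h.py <<'E'
def go(x,y,z,yaw):
    s=robot.read_state();R=cv2.Rodrigues(np.array(s["orientation"]))[0];p=np.array(s["tool_pos"])
    yw=np.degrees(np.arctan2(R[1,1],R[0,1]))
    print("t",round(s["t"],2),"pos",p.round(4),"yaw",yw.round(1),"tz",R[:,2].round(3),"q",np.round(s["q"],2),"F",np.round(s["force"],1),"open",round(s["opening"],4),"gf",s["gripper_force"])
    print("tool shift mm",((R.T@(np.array([x,y,z])-p))*1000).round(1),"turn",round(yw-yaw,1))
E
python3 -c "
from h import *
go(.632,-.044,.218,-33.7)"
```

```text
t 1.82 pos [0.2168 0.5594 0.2186] yaw -34.0 tz [ 0. -0. -1.] q [ 1.12  0.13  1.49 -0.    1.52  1.71] F [ 0.   0.2 -0.1] open 0.0929 gf 0.0
tool shift mm [-2.679e+02  6.817e+02  6.000e-01] turn -0.3
```

Request:
play_rows --deltas '[-13.4, 34.1, 0, 0, 93, -13.4, 34.1, 0, 0, 93, -13.4, 34.1, 0, 0, 93, -13.4, 34.1, 0, 0, 93, -13.4, 34.1, 0, 0, 93, -13.4, 34.1, 0, 0, 93, -13.4, 34.1, 0, 0, 93, -13.4, 34.1, 0, 0, 93, -13.4, 34.1, 0, 0, 93, -13.4, 34.1, 0, 0, 93]'

```text
t: 2.65
tool_pos: [0.4243, 0.2554, 0.2189]
orientation: [2.773, 1.476, 0.001]
force: [1.3, 0.9, -0.5]
opening: 0.0931
gripper_force: 0.0
```

Request:
play_rows --deltas '[-13.4, 34.1, 0, 0, 93, -13.4, 34.1, 0, 0, 93, -13.4, 34.1, 0, 0, 93, -13.4, 34.1, 0, 0, 93, -13.4, 34.1, 0, 0, 93, -13.4, 34.1, 0, 0, 93, -13.4, 34.1, 0, 0, 93, -13.4, 34.1, 0, 0, 93, -13.4, 34.1, 0, 0, 93, 0, 0, 0, 0, 93]'

```text
t: 3.48
tool_pos: [0.6118, -0.0209, 0.2178]
orientation: [2.775, 1.468, -0.001]
force: [-0.0, -0.2, 1.0]
opening: 0.0931
gripper_force: 0.0
```

```bash
python3 -c "
from h import *
go(.632,-.044,.026,-33.7)
s=cam('side');crop(s,225,115,180,150,4,'pics/s2.png')"
```

```text
t 3.48 pos [ 0.6118 -0.0209  0.2178] yaw -34.2 tz [ 0.    -0.002 -1.   ] q [-0.12  0.16  1.45 -0.    1.52  0.48] F [-0.  -0.2  1. ] open 0.0931 gf 0.0
tool shift mm [ -7.4  29.4 191.9] turn -0.5
```

View pics/s2.png

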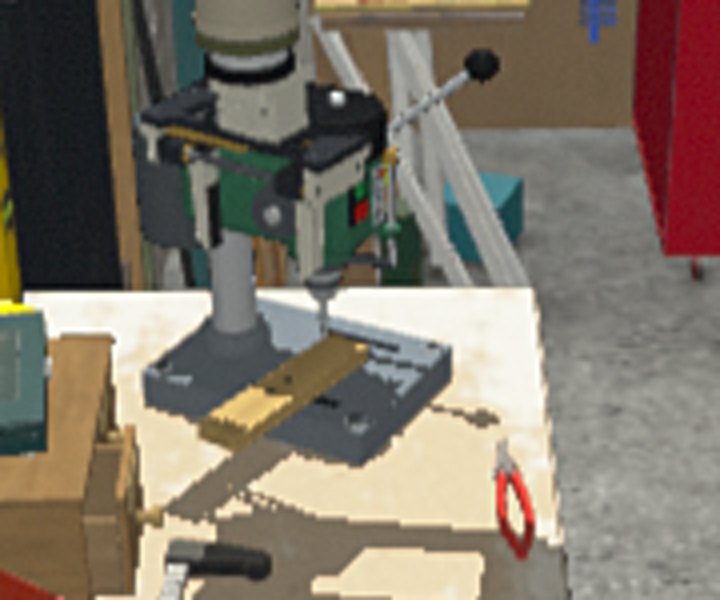

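The strip's +y end is still at crop (220,425). The gripper is just short of it on the line across the strip, and everything else looks unmoved.

Request:
play_rows --deltas '[-5, 14.5, 10, 0, 93, -5, 14.5, 10, 0, 93, 0, 0, 20, 0, 93, 0, 0, 25, 0, 93, 0, 0, 25, 0, 93, 0, 0, 25, 0, 93, 0, 0, 20, 0, 93, 0, 0, 10, 0, 93, 0, 0, 0, 0, 93]'

```text
t: 4.28
tool_pos: [0.6256, -0.0386, 0.0706]
orientation: [-2.772, -1.472, 0.006]
force: [-0.0, -0.4, -0.5]
opening: 0.093
gripper_force: 0.0
```

```bash
python3 -c "
from h import *
go(.630,-.047,.026,-33.7)"
```

```text
t 4.28 pos [ 0.6256 -0.0386  0.0706] yaw -34.1 tz [-0.005  0.001 -1.   ] q [-0.14  0.32  1.55  0.    1.28  0.45] F [-0.  -0.4 -0.5] open 0.093 gf 0.0
tool shift mm [-4.4  8.5 44.6] turn -0.4
```

Request:
play_rows --deltas '[0, 0, 0, 0, 93]'

```text
t: 4.37
tool_pos: [0.6279, -0.0391, 0.074]
orientation: [-2.775, -1.472, 0.0]
force: [0.2, -0.3, 0.3]
opening: 0.0927
gripper_force: 0.0
```

```bash
python3 -c "
from h import *
go(.630,-.047,.026,-33.7)
s=cam('side');crop(s,225,165,130,100,6,'pics/s3.png')"
```

```text
t 4.37 pos [ 0.6279 -0.0391  0.074 ] yaw -34.1 tz [-0.  0. -1.] q [-0.14  0.32  1.55  0.    1.28  0.45] F [ 0.2 -0.3  0.3] open 0.0927 gf 0.0
tool shift mm [-5.3  6.2 48. ] turn -0.4
```

View pics/s3.png

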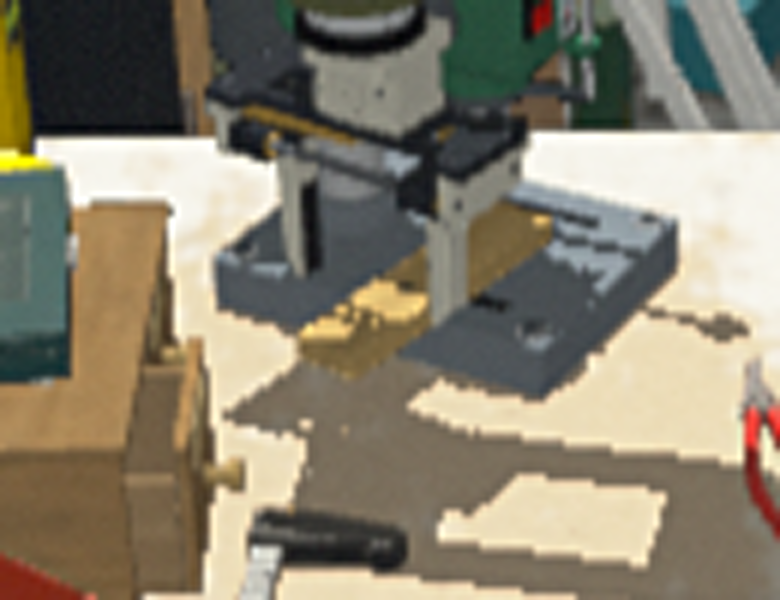

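The fingers straddle the strip near its end, with tips at crop (305,270) and (450,320). Both stay beyond the table edge, so I'll descend and grip.

Request:
play_rows --deltas '[-1, 3, 12, 0, 93, -1, 3, 12, 0, 93, 0, 0, 12, 0, 93, 0, 0, 12, 0, 93, 0, 0, 0, 0, 93, 0, 0, 0, 0, 93]'

```text
t: 4.92
tool_pos: [0.6304, -0.0446, 0.0237]
orientation: [-2.774, -1.469, 0.004]
force: [0.0, -0.5, 0.7]
opening: 0.093
gripper_force: 0.0
```

Request:
play_rows --deltas '[0, 0, 0, 0, 38, 0, 0, 0, 0, 38, 0, 0, 0, 0, 38, 0, 0, 0, 0, 38, 0, 0, 0, 0, 38, 0, 0, 0, 0, 38, 0, 0, 0, 0, 38, 0, 0, 0, 0, 38]'

```text
t: 5.58
tool_pos: [0.632, -0.0448, 0.0258]
orientation: [2.776, 1.47, 0.0]
force: [-1.6, 1.2, 1.0]
opening: 0.0449
gripper_force: 39.7
```

```bash
python3 -c "
from h import *
go(.630,-.047,.026,-33.7)"
```

```text
t 5.58 pos [ 0.632  -0.0448  0.0258] yaw -34.2 tz [ 0. -0. -1.] q [-0.15  0.38  1.56 -0.    1.2   0.44] F [-1.6  1.2  1. ] open 0.0449 gf 39.6758759021759
tool shift mm [-2.9 -0.5 -0.2] turn -0.5
```

Request:
play_rows --deltas '[0, 0, -3.5, 0, 38, 0, 0, -3.5, 0, 38, 0, 0, 0, 0, 38, 0, 0, 0, 0, 38, 5, -11, 0, 0, 38, 5, -11, 0, 0, 38, 5, -11, 0, 0, 38, 5, -11, 0, 0, 38, 5, -11, 0, 0, 38, 5, -11, 0, 0, 38]'

```text
t: 6.42
tool_pos: [0.5932, 0.0186, 0.0326]
orientation: [-2.776, -1.471, 0.0]
force: [0.1, -0.3, -1.1]
opening: 0.0446
gripper_force: 39.7
```

Request:
play_rows --deltas '[0, 0, 0, 0, 38, 0, 0, -15, 0, 38, 0, 0, -15, 0, 38, 0, 0, -15, 0, 38, 0, 0, 0, 0, 38, 0, 0, 0, 0, 38]'

```text
t: 6.92
tool_pos: [0.5953, 0.017, 0.0786]
orientation: [2.775, 1.47, 0.003]
force: [-0.4, -0.3, -2.2]
opening: 0.0451
gripper_force: 39.7
```

```bash
python3 -c "
from h import *
go(.51,.165,.078,0)
s=cam('side');crop(s,225,115,180,150,4,'pics/s4.png')"
```

```text
t 6.92 pos [0.5953 0.017  0.0786] yaw -34.2 tz [ 0.003 -0.    -1.   ] q [-0.06  0.22  1.65 -0.    1.27  0.54] F [-0.4 -0.3 -2.2] open 0.0451 gf 39.654436111450195
tool shift mm [  74.6 -153.7    0.4] turn -34.2
```

View pics/s4.png

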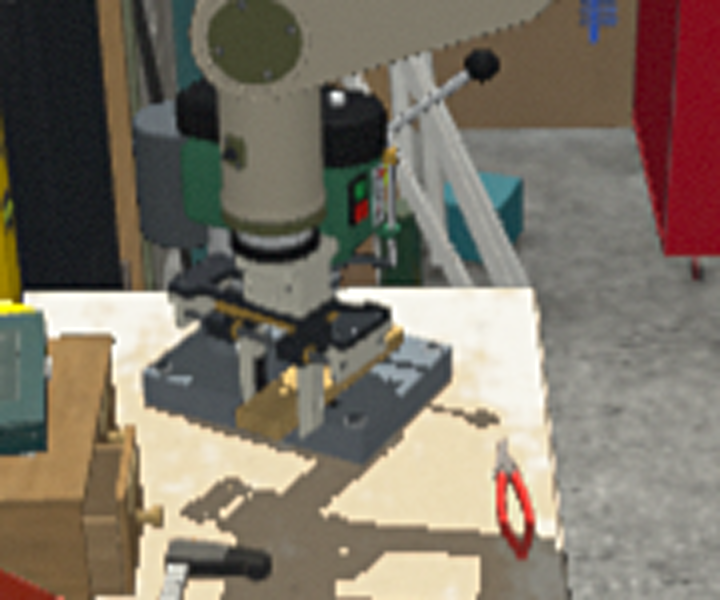

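The strip is held level above the table, with its near end at crop (262,425). The tools haven't moved. I'll carry it to the open bench and turn it parallel to y.

Request:
play_rows --deltas '[8.3, -17, 0, 0, 38, 8.3, -17, 0, 0, 38, 8.3, -17, 0, 0, 38, 8.3, -17, 0, 0, 38, 8.3, -17, 0, 0, 38, 8.3, -17, 0, 0, 38, 8.3, -17, 0, 0, 38, 8.3, -17, 0, 0, 38, 8.3, -17, 0, 0, 38, 0, 0, 0, 0, 38]'

```text
t: 7.8
tool_pos: [0.507, 0.167, 0.0758]
orientation: [-2.773, -1.472, 0.004]
force: [-0.2, -0.1, -1.4]
opening: 0.0451
gripper_force: 39.7
```

Request:
play_rows --deltas '[0, 0, 0, -5, 38, 0, 0, 0, -5, 38, 0, 0, 0, -5, 38, 0, 0, 0, -5, 38, 0, 0, 0, -5, 38, 0, 0, 0, -5, 38, 0, 0, 0, -4, 38, 0, 0, 0, 0, 38, 0, 0, 0, 0, 38]'

```text
t: 8.55
tool_pos: [0.5091, 0.1643, 0.0766]
orientation: [-2.227, -2.214, 0.002]
force: [0.3, 0.5, -1.6]
opening: 0.0447
gripper_force: 39.7
```

```bash
python3 -c "
from h import *
go(.51,.165,.004,0)
s=cam('side');crop(s,225,165,180,150,4,'pics/s5.png')"
```

```text
t 8.55 pos [0.5091 0.1643 0.0766] yaw -0.3 tz [-0.002 -0.    -1.   ] q [ 0.22  0.07  1.82 -0.    1.25  0.22] F [ 0.3  0.5 -1.6] open 0.0447 gf 39.65396046638489
tool shift mm [ 0.7  1.  72.6] turn -0.3
```

View pics/s5.png

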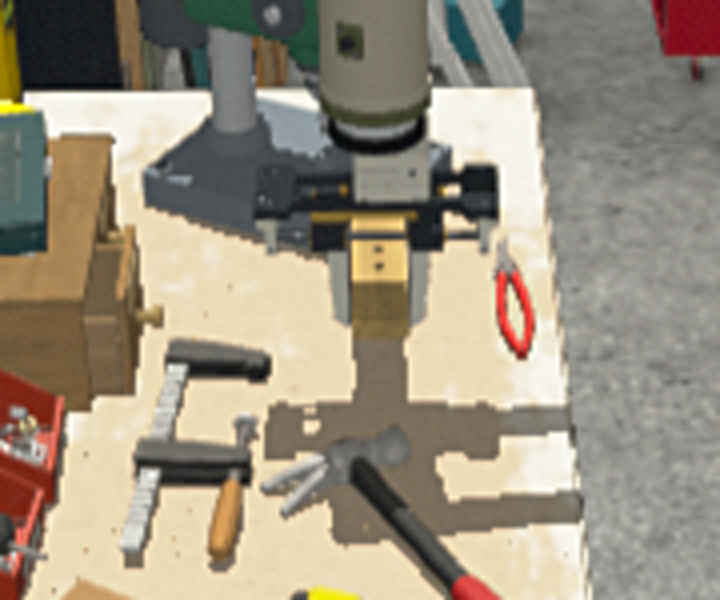

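The strip hangs level and parallel to y. Its near end, at crop (380,310), is well clear of the hammer head, the clamp and the pliers. I'll lower it and release it just above the bench.

Request:
play_rows --deltas '[0, 0, 15, 0, 38, 0, 0, 15, 0, 38, 0, 0, 15, 0, 38, 0, 0, 12, 0, 38, 0, 0, 8, 0, 38, 0, 0, 5, 0, 38, 0, 0, 2, 0, 38, 0, 0, 0, 0, 38, 0, 0, 0, 0, 38, 0, 0, 0, 0, 38]'

```text
t: 9.43
tool_pos: [0.5103, 0.165, 0.0065]
orientation: [2.225, 2.217, 0.002]
force: [0.1, 0.1, -0.9]
opening: 0.0447
gripper_force: 39.7
```

Request:
play_rows --deltas '[0, 0, 0, 0, 62, 0, 0, 0, 0, 62, 0, 0, 0, 0, 62, 0, 0, 0, 0, 62, 0, 0, 0, 0, 62, 0, 0, 0, 0, 62, 0, 0, 0, 0, 62, 0, 0, 0, 0, 62]'

```text
t: 10.1
tool_pos: [0.5096, 0.1649, 0.0056]
orientation: [-2.225, -2.218, 0.0]
force: [-1.0, 0.3, -0.4]
opening: 0.0619
gripper_force: 0.0
```

```bash
python3 -c "
from h import *
go(.51,.165,.36,0)
s=cam('side');crop(s,225,165,180,150,4,'pics/s6.png')"
```

```text
t 10.1 pos [0.5096 0.1649 0.0056] yaw -0.2 tz [-0.  0. -1.] q [0.22 0.17 1.85 0.   1.12 0.22] F [-1.   0.3 -0.4] open 0.0619 gf 0.0
tool shift mm [ 1.000e-01  4.000e-01 -3.544e+02] turn -0.2
```

View pics/s6.png

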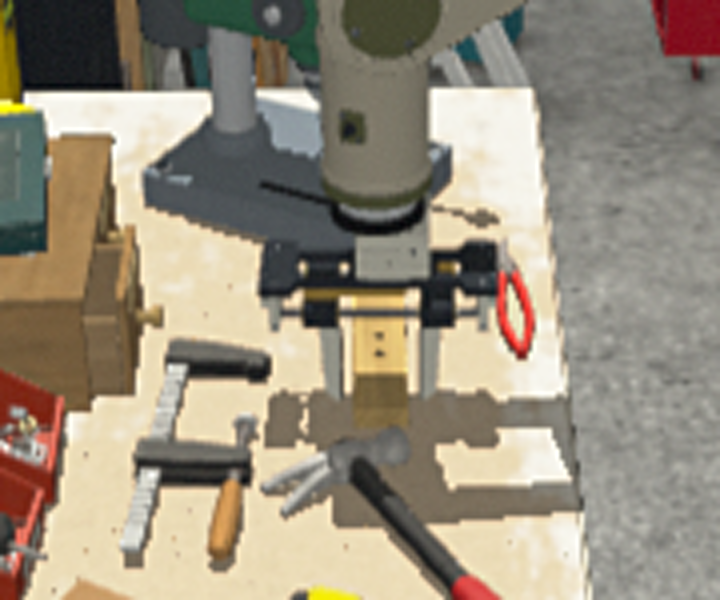

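The fingers are open and the strip rests on the bench, with its near end at crop (380,415), just short of the hammer head. I'll raise the gripper clear and turn it for the knob.

Request:
play_rows --deltas '[0, 0, -15, 0, 62, 0, 0, -35, 0, 62, 0, 0, -40, 0, 62, 0, 0, -40, 0, 70, 0, 0, -40, 0, 70, 0, 0, -40, 0, 70, 0, 0, -40, 0, 70, 0, 0, -40, 0, 70, 0, 0, -40, 0, 70, 0, 0, -40, 0, 70]'

```text
t: 10.98
tool_pos: [0.5092, 0.1648, 0.3777]
orientation: [2.225, 2.218, 0.0]
force: [1.3, 0.1, -0.5]
opening: 0.0702
gripper_force: 0.0
```

Request:
play_rows --deltas '[0, 0, 0, 7, 70, 0, 0, 0, 7, 70, 0, 0, 0, 7, 70, 0, 0, 0, 7, 70, 0, 0, 0, 7, 70, 0, 0, 0, 7, 70, 0, 0, 0, 7, 70, 0, 0, 0, 7, 70, 0, 0, 0, 7, 70, 0, 0, 0, 7, 70]'

```text
t: 11.82
tool_pos: [0.5096, 0.1649, 0.3755]
orientation: [-3.096, -0.531, 0.0]
force: [0.6, 0.1, 0.9]
opening: 0.07
gripper_force: 0.0
```

Request:
play_rows --deltas '[0, 0, 0, 7, 70, 0, 0, 0, 7, 70, 0, 0, 0, 7, 70, 0, 0, 0, 7, 70, 0, 0, 0, 7, 70, 0, 0, 0, 7, 70, 0, 0, 0, 6, 70, 0, 0, 0, 0, 70]'

```text
t: 12.48
tool_pos: [0.5095, 0.1648, 0.3755]
orientation: [3.045, -0.773, -0.0]
force: [-0.2, -0.4, -0.4]
opening: 0.0695
gripper_force: 0.0
```

```bash
python3 -c "
from h import *
go(.421,-.191,.38,-118)
s=cam('side');t=cam('top')
m=cv2.inRange(s['pixels'][115:165,325:360],(0,0,0),(45,45,45));M=cv2.moments(m,True);ps=(325+M['m10']/M['m00'],115+M['m01']/M['m00']);print(ps,M['m00'])
# strip: corners of tan blob on the bench
for q in ((310,262),(330,262)): print(plane(s,*q,.018).round(3))
crop(s,225,165,180,150,4,'pics/s7.png')
print(tri(s,ps,t,(405.1,215.9)))"
```

```text
t 12.48 pos [0.5095 0.1648 0.3755] yaw -118.5 tz [-0. -0. -1.] q [ 0.22 -0.05  1.39 -0.    1.8   2.28] F [-0.2 -0.4 -0.4] open 0.0695 gf 0.0
tool shift mm [ 91.8 355.   -4.4] turn -0.5
(335.47169811320754, 126.937106918239) 159.0
[0.543 0.179 0.018]
[0.478 0.18  0.018]
(array([ 0.44115137, -0.19678946,  0.32237542]), np.float64(0.03680992179650636))
```

View pics/s7.png

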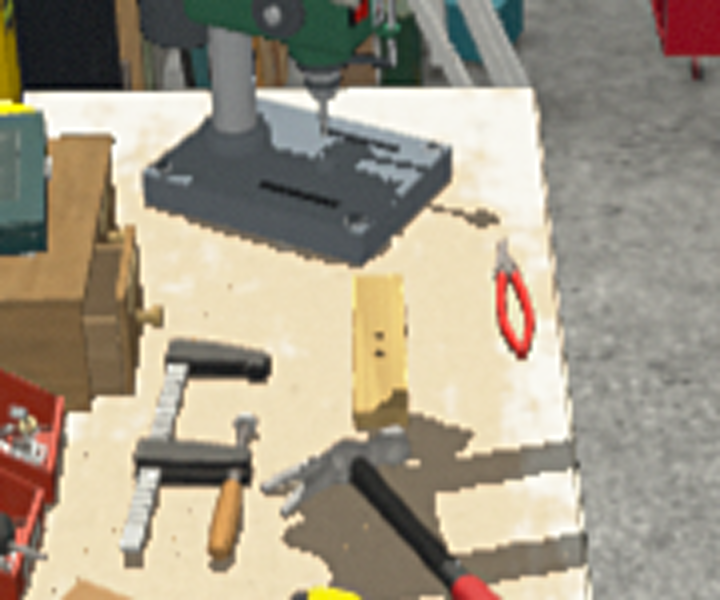

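The strip lies flat and alone on the bench, with corners at crop (355,278) and (407,425). The hammer, clamp and pliers are where they were. I'll refine the knob position from the first, unoccluded pictures.

```bash
python3 -c "
from h import *
s=cam('side');t=cam('top')
def blob(f,x,y,r=9):
    im=cv2.imread(f)[y-r:y+r,x-r:x+r];m=cv2.inRange(im,(0,0,0),(60,60,60));n,l,st,ce=cv2.connectedComponentsWithStats(m);i=1+np.argmax(st[1:,4]);print(st[i]);return ce[i]+[x-r,y-r]
a=blob('pics/side0.png',345,131);b=blob('pics/top0.png',405,216,8);print(a,b)
k=tri(s,a,t,b);print(k)
go(.419,-.190,.38,-118)"
```

```text
[ 5  6  9  8 51]
[ 3  4 10  9 72]
[345.07843137 131.05882353] [404.52777778 215.97222222]
(array([ 0.42019467, -0.18933149,  0.32150682]), np.float64(0.002038803892648137))
t 12.68 pos [0.5096 0.1649 0.3756] yaw -118.0 tz [-0.  0. -1.] q [ 0.22 -0.05  1.39  0.    1.8   2.28] F [ 0.7  0.  -0.1] open 0.0704 gf 0.0
tool shift mm [ 86.6 355.9  -4.4] turn -0.0
```

Request:
play_rows --deltas '[7.2, 29.6, 0, 0, 70, 7.2, 29.6, 0, 0, 70, 7.2, 29.6, 0, 0, 70, 7.2, 29.6, 0, 0, 70, 7.2, 29.6, 0, 0, 70, 7.2, 29.6, 0, 0, 70, 7.2, 29.6, 0, 0, 70, 7.2, 29.6, 0, 0, 70, 7.2, 29.6, 0, 0, 70, 7.2, 29.6, 0, 0, 70]'

```text
t: 13.52
tool_pos: [0.4326, -0.1314, 0.3758]
orientation: [3.048, -0.761, 0.001]
force: [-0.6, -0.4, -0.6]
opening: 0.0701
gripper_force: 0.0
```

Request:
play_rows --deltas '[7.2, 29.6, 0, 0, 70, 7.2, 29.6, 0, 0, 70, 0, 0, 0, 0, 70, 0, 0, 0, 0, 70, 0, 0, 0, 0, 70]'

```text
t: 13.93
tool_pos: [0.418, -0.1887, 0.3757]
orientation: [-3.047, 0.764, 0.0]
force: [0.4, -0.1, -0.2]
opening: 0.07
gripper_force: 0.0
```

```bash
python3 -c "
from h import *
go(.4195,-.1895,.304,-118)"
```

```text
t 13.93 pos [ 0.418  -0.1887  0.3757] yaw -118.2 tz [ 0.  0. -1.] q [-0.54 -0.26  1.58  0.    1.82  1.53] F [ 0.4 -0.1 -0.2] open 0.07 gf 0.0
tool shift mm [ 1.7  0.  71.7] turn -0.2
```

Request:
play_rows --deltas '[1, 0, 15, 0, 70, 0, 0, 20, 0, 70, 0, 0, 20, 0, 70, 0, 0, 12, 0, 70, 0, 0, 5, 0, 70, 0, 0, 0, 0, 70, 0, 0, 0, 0, 70]'

```text
t: 14.52
tool_pos: [0.4192, -0.1891, 0.3044]
orientation: [3.047, -0.763, 0.001]
force: [-0.1, -0.6, 1.3]
opening: 0.0699
gripper_force: 0.0
```

Request:
play_rows --deltas '[0, 0, 0, 0, 25, 0, 0, 0, 0, 25, 0, 0, 0, 0, 25, 0, 0, 0, 0, 25, 0, 0, 0, 0, 25, 0, 0, 0, 0, 25, 0, 0, 0, 0, 25]' --newtons 30

```text
t: 15.1
tool_pos: [0.4185, -0.1903, 0.3037]
orientation: [3.045, -0.766, -0.0]
force: [-1.1, -1.5, 0.9]
opening: 0.0306
gripper_force: 30.0
```

```bash
python3 -c "
from h import *
go(.4195,-.1895,.304,-118)"
```

```text
t 15.1 pos [ 0.4185 -0.1903  0.3037] yaw -118.2 tz [-0.001 -0.001 -1.   ] q [-0.54 -0.27  1.72 -0.    1.7   1.53] F [-1.1 -1.5  0.9] open 0.0306 gf 30.005428791046143
tool shift mm [ 0.5 -1.1 -0.3] turn -0.2
```

Request:
play_rows --deltas '[-4.9, 0, 6.1, 0, 25, -4.6, 0, 6.3, 0, 25, -4.3, 0, 6.5, 0, 25, -4.0, 0, 6.7, 0, 25, -3.7, 0, 6.9, 0, 25, -3.4, 0, 7.0, 0, 25, -3.0, 0, 7.2, 0, 25, -2.8, 0, 7.3, 0, 25, -2.4, 0, 7.4, 0, 25, -2.0, 0, 7.6, 0, 25]' --newtons 45

```text
t: 15.93
tool_pos: [0.3877, -0.1738, 0.2357]
orientation: [3.045, -0.765, 0.003]
force: [-5.1, -2.4, 8.6]
opening: 0.0306
gripper_force: 45.0
```

```bash
cat >> h.py <<'E'
def lever():
    s=robot.read_state();R=cv2.Rodrigues(np.array(s["orientation"]))[0];p=np.array(s["tool_pos"])-.019*R[:,2]
    th=-np.radians(28.1);k=np.array([.4185,-.1903,.3235]);d=p-k
    dx=d[0]*np.cos(th)+d[1]*np.sin(th);dy=-d[0]*np.sin(th)+d[1]*np.cos(th)
    a=np.arctan2(.110+d[2]-.0005,.130-dx);print("dx,dy,dz",(np.array([dx,dy,d[2]])*1e3).round(1),"angle",a.round(3),"quill mm",((.7-a)*38).round(1),"radius",np.hypot(.11+d[2],.13-dx).round(4))
E
python3 -c "
from h import *
go(.4195,-.1895,.304,-118);lever()"
```

```text
t 15.93 pos [ 0.3877 -0.1738  0.2357] yaw -118.2 tz [ 0.001 -0.003 -1.   ] q [-0.54 -0.37  1.92 -0.    1.59  1.52] F [-5.1 -2.4  8.6] open 0.0306 gf 45.00231206417084
tool shift mm [ 35.6  -1.1 -68.2] turn -0.2
dx,dy,dz [-35.    0.1 -68.8] angle 0.242 quill mm 17.4 radius 0.17
```

Request:
play_rows --deltas '[-1.7, 0, 7.6, 0, 25, -1.3, 0, 7.7, 0, 25, -1.0, 0, 7.8, 0, 25, -0.6, 0, 7.8, 0, 25, -0.3, 0, 7.8, 0, 25, 0.1, 0, 7.8, 0, 25, 0.4, 0, 7.8, 0, 25, 0.9, 0, 7.8, 0, 25, 1.2, 0, 7.7, 0, 25, 1.5, 0, 7.7, 0, 25]'

```text
t: 16.77
tool_pos: [0.3868, -0.1733, 0.1577]
orientation: [3.045, -0.765, 0.0]
force: [-6.7, -2.5, 8.9]
opening: 0.0304
gripper_force: 45.0
```

Request:
play_rows --deltas '[0, 0, 0, 0, 25, 0, 0, 0, 0, 25, 0, 0, 0, 0, 25]'

```text
t: 17.02
tool_pos: [0.3868, -0.1733, 0.1579]
orientation: [3.045, -0.765, 0.0]
force: [-5.2, -2.2, 8.6]
opening: 0.0303
gripper_force: 45.0
```

```bash
python3 -c "
from h import *
go(.4195,-.1895,.304,-118);lever()
s=cam('side');t=cam('top');o=np.array([.4185,-.1903]);
import numpy as np
# press origin from the gripped knob; check the bit tip: darkest/grey column around the projected bit
th=-np.radians(28.1);R=np.array([[np.cos(th),-np.sin(th)],[np.sin(th),np.cos(th)]])
P=lambda m:np.r_[o+R@(np.array(m[:2])-[-.115,-.098]),m[2]]
for z in(.065,.035,.03): print('bit',z,proj(s,P((0,0,z))).round(1))
kz=P((-.151,-.098,.178));print('knob',proj(s,kz).round(1),kz.round(3))
red=cv2.inRange(cv2.cvtColor(s['pixels'],cv2.COLOR_BGR2HSV),(0,150,90),(8,255,255))
ys,xs=np.nonzero(red[140:195,305:335]);print(sorted(zip((ys+140).tolist(),(xs+305).tolist())))
u,v=proj(s,P((0,0,.05))).round().astype(int)
print(s['pixels'][v-10:v+8,u-5:u+6].mean(2).astype(int))"
```

```text
t 17.02 pos [ 0.3868 -0.1733  0.1579] yaw -118.2 tz [-0.    -0.002 -1.   ] q [-0.54 -0.33  2.03 -0.    1.44  1.52] F [-5.2 -2.2  8.6] open 0.0303 gf 45.002068877220154
tool shift mm [  36.5   -0.9 -146.1] turn -0.2
dx,dy,dz [-3.590e+01  1.000e-01 -1.466e+02] angle -0.22 quill mm 35.0 radius 0.1699
bit 0.065 [306.3 198.6]
bit 0.035 [306.5 205.5]
bit 0.03 [306.6 206.6]
knob [354.2 169.3] [ 0.387 -0.173  0.178]
[(165, 316), (165, 321), (166, 314), (166, 315), (166, 316), (166, 320), (166, 321), (167, 314), (167, 315), (167, 316), (168, 314), (168, 315), (168, 316), (169, 314), (169, 315)]
[[ 86 100 119 123 122 123 123 118  92 135 253]
 [ 75  68  85  93  97  98  87  80  64 130 253]
 [103  58  57  61  63  64  55  57  74 126 224]
 [134 112  92  83  83  84  86 105 112 149 175]
 [153 129 103 108 112 113 111 112 138 162 162]
 [159 149 123 112 112 114 106  81 112 144 161]
 [158 158 150 148 122 115  85  68  63  82  95]
 [157 157 161 158 128 110 114 140 114 108  59]
 [157 158 159 159 143 125 135 116  96  95  74]
 [158 158 159 160 135 120 101  80  77  79  76]
 [158 160 160 154 107 123  84  75  74  75  79]
 [115 161 159 112  93 130  80  75  79  77  78]
 [ 77 112 111  83 104 131  88  78  76  75  78]
 [ 73  79  78  81  91 108  86  80  77  78  77]
 [ 77  79  77  82 100 121  91  80  74  78  79]
 [ 77  78  74  80  91 106  89  80  75  77  78]
 [ 80  78  78  78  80  79  82  79  77  80  78]
 [ 79  78  77  79  79  76  77  77  78  79  77]]
```

```bash
python3 -c "
from h import *
a=cv2.imread('pics/side0.png');c=cam('side');b=c['pixels']
g=lambda i:cv2.resize(cv2.cvtColor(i,cv2.COLOR_BGR2GRAY)[150:225,280:340],None,fx=8,fy=8,interpolation=cv2.INTER_CUBIC)
A,B=g(a),g(b)
p=lambda z:proj(c,[.567,-.158,z])
print('px per 35mm at chuck',p(.12)-p(.085))
for (y0,y1,x0,x1) in((179,190,301,311),(180,196,302,310),(183,198,303,309)):
    T=A[(y0-150)*8:(y1-150)*8,(x0-280)*8:(x1-280)*8]
    r=cv2.matchTemplate(B[:,(x0-283)*8:(x1-277)*8],T,cv2.TM_CCOEFF_NORMED);_,v,_,l=cv2.minMaxLoc(r);print(v,'dv',l[1]/8-(y0-150),'du',l[0]/8-3)
print(a[185:205,303:310].mean(2).astype(int))
lever();print(robot.read_state()['t'])"
```

```text
px per 35mm at chuck [-0.28942083 -8.24605222]
0.7485994100570679 dv -6.875 du -3.0
0.7773131132125854 dv -7.375 du -0.625
0.6986871361732483 dv -8.25 du -0.625
[[ 92  92  94  96  84  67  56]
 [ 61  63  63  61  55  55  73]
 [ 88  82  84  83  81  99 139]
 [107 104 110 106 100 116 210]
 [151 108 105 106 122 171 241]
 [237 167 113 129 235 239 244]
 [251 206 123 134 252 247 243]
 [211 182 122 139 252 248 242]
 [164 137 115 123 217 239 236]
 [152 127 105 116 150 185 188]
 [157 149 117 125 147 158 155]
 [158 155 102 124 137 159 158]
 [157 154  95 106  78 102 118]
 [159 158 120 117  61  66  75]
 [156 158 118  99  78  78  77]
 [133 112  91  85  83  87  86]
 [ 96  83  82  84  87  86  86]
 [ 82  82  85  84  85  91  90]
 [ 83  85  87  84  89  89  89]
 [ 84  82  88  89  89  88  91]]
dx,dy,dz [-3.600e+01  1.000e-01 -1.465e+02] angle -0.219 quill mm 34.9 radius 0.1699
17.1667
```

The chuck edge has moved 8.0 px, which is about 34 mm of travel. The lever angle gives 35 mm. I'll go 2 mm further down as a compromise and hold.

Request:
play_rows --deltas '[0.5, 0, 2, 0, 25, 0, 0, 0, 0, 25, 0, 0, 0, 0, 25, 0, 0, 0, 0, 25, 0, 0, 0, 0, 25, 0, 0, 0, 0, 25, 0, 0, 0, 0, 25, 0, 0, 0, 0, 25, 0, 0, 0, 0, 25, 0, 0, 0, 0, 25]'

```text
t: 18.0
tool_pos: [0.3872, -0.1735, 0.1559]
orientation: [3.045, -0.765, -0.0]
force: [-6.7, -3.3, 7.9]
opening: 0.0306
gripper_force: 45.0
```

```bash
python3 -c "
from h import *
lever();c=cam('side')['pixels'];print(c[190:200,303:310].mean(2).astype(int))
m=cv2.inRange(cv2.cvtColor(c,cv2.COLOR_BGR2HSV)[225:275,308:332],(12,70,90),(28,255,255));print(cv2.boundingRect(m))
s=robot.read_state();print(s['force'],s['gripper_force'])
print(robot.close_job())"
```

```text
dx,dy,dz [-3.560e+01  1.000e-01 -1.486e+02] angle -0.232 quill mm 35.4 radius 0.17
[[ 57  59  59  59  59  55  64]
 [ 74  71  76  86  88  86  99]
 [116 118 120 125 122 114  90]
 [ 93  96 107 107  97  80  63]
 [ 60  63  68  70  64  54  64]
 [ 92  71  74  82  84  93 105]
 [108 107 111 114 112 106 139]
 [127 112 114 115 106  81 112]
 [151 137 121 102  85  69  65]
 [158 156 126 100 118 140 112]]
(3, 4, 17, 44)
[-5.83226289 -2.92766655  9.20984178] 45.00207245349884
the job is handed in; nothing more can be done
None
```

I handed the job in with the gripper still holding the feed lever down: quill travel is about 35 mm (35.4 from the lever angle, about 34.5 from the camera), the strip lies flat on the open bench clear of the press, and I saw no other tool move; the judge's verdict was not returned.

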